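Test the orange roller switch of a drilling cradle

ROBOT

A 6-joint arm with a two-finger parallel gripper is mounted at the origin on the work surface. World frame = base frame: x ahead of the robot, y to its left, z up, the work surface at z = 0. Lengths are in m, angles in rad, forces in N, time in s.
With the tool pointing down it reaches from about 0.25 to 0.775 m from the base axis. Payload 4 kg.
Tool frame: the origin (TCP) lies on the centre line of the jaws, within the pads' length; the fingertips stand 8 mm ahead of it and the grasp point (between the pads) lies 11 mm behind it; y points along the fingers, x is the direction in which the jaws open and shut, and the axes are right-handed (so a half turn about y gives the same grasp; the last joint's range is limited). The gripper opens to 94 mm and grips with 3 to 60 N. Pads are 16 mm wide; open, the fingers measure 119 mm over their backs; the gripper's body (75 mm by 177 mm) begins 78 mm behind the grasp point.
Start: joints at [1.139, 0.087, 1.371, -0, 1.684, -0.103], TCP at [0.178, 0.521, 0.214] pointing down, gripper open.
Joint ranges: [-3.1, 3.1], [-0.76, 2.03], [0.27, 2.55], [-1.08, 4.22], [0.17, 2.65], [-2.57, 2.57]. Speed limits (rad/s): [2.79, 2.79, 3.14, 3.14, 3.14, 3.14].

INTERFACE

Orientations are given as [roll, pitch, yaw] about the fixed x, y, z axes, in that order (R = Rz(yaw) Ry(pitch) Rx(roll)).
In Python, from bench import robot gives the robot as it stands.
- The arm moves only by the tool step_arm, never from a script. Its argument "commands" is a list of rows, each an object with "xyz": the shift along the world's x, y, z in m, a list of three; "twist": the turn, a rotation vector about the world's x, y, z in degrees, a list of three. In form: [{"xyz": [tx, ty, tz], "twist": [ax, ay, az]}, ...]. A call has 1 to 12 rows; each row is the pose to reach, as a shift and turn from the pose commanded when the call began; what a row does not reach only later rows make up. A row lasts 1/12 s, in which the tool goes at most 41.7 mm and 7.16 degrees, less where a joint would pass 70% of its speed; a pose out of reach is approached as far as the arm can. A call with a gripper value outside its range is refused whole. "fingers" is the closure in counts, from 0 (fully open) to 255 (shut), set as the call begins (left out, the last holds). The fingers move at their own pace and stop on an object; the grip force is fixed at half the most. Time passes only in rows, so rows that repeat a pose let the fingers close. It gives the time, the measured TCP pose, the force and the opening at its end, in the units of the state.
- robot.get_obs(): the state, without advancing time (a new reading comes with each control period).
- robot.snapshot(name): name is "side" or "top"; returns (picture, depth): 400x640x3 uint8, red, green, blue; 400x640 float32, m along the optical axis (not along the pixel's ray), 0 where there is no reading.
- robot.camera_info(name): a dict with "fx", "fy", "cx", "cy" (pixels), "R" (3x3) and "t" (3): a world point X has camera coordinates R X + t. Camera axes: x right, y down, z forward; pixel columns grow to the right and rows downward; lengths in m; the calibration is good to about 2 mm. A picture is of the moment at which its call begins. camera_info takes no time and is no camera call.
- robot.close_job(): hands the job in, once; it reports no verdict.
The state is a dict: "time": time; "joint_positions": joint angles; "qvel": joint speeds; "joint_torque": joint torques, N m; "tool_pos": TCP position; "ee_rot": TCP orientation; "wrist_force": force on the tool from outside, world axes, zero at the start; "wrist_torque": the same for the moment, N m; "width": finger opening in m.
Only numpy, scipy, OpenCV 4.12 (cv2) and the standard library are available. Lean on these libraries where they do the work, as an engineer would, in place of code of your own. Each camera call takes 0.05 s, during which the arm holds its last target.

TASK

The two drilling cradles on the bench have just been fitted with roller-lever switches, and the one with the orange roller has to be tested. Press its roller arm down from above until the switch clicks, then let go so that the arm springs all the way back up. Do not press the arm with the blue roller.

Things in the scene. Friction and masses are not known exactly. Their poses are not given: they have to be found in the camera images.
- orange_roller (a point): Centre of the orange roller (24 mm diameter, 16 mm wide) at the free end of the steel switch arm; 115 mm above the bench at rest. Site axes at rest: x level from the roller towards the arm's hinge (away from the robot, within 0.25 rad), y along the axle, z up. Nothing but its own arm is within 45 mm sideways; below it is free down to the cradle's plate, 15 mm above the bench.
- orange_lever (a joint): Angle of the orange roller's arm (70 mm hinge to roller, sloping 25 degrees up at rest): 0 rad at rest, grows as the roller is pushed down, clicks at 0.35 rad (roller 24 mm lower), end stop at 0.75 rad (51 mm lower). Push the roller down 30 to 45 mm; it also swings 3 to 7 mm away from the hinge. A spring returns it: 2 N to start, 4 N at the click, 6 N at the stop.
- blue_roller (a point): The same point on a second, equal cradle with a blue roller, the bystander; either may be left or right. Each cradle: fixed grey plate 180 x 230 mm, two plywood risers 94 mm high (cleats to 110 mm) with inner faces 75 mm either side of the roller; the grey and black switch carrying the arm is 107 mm high, its near face 50 mm behind the roller's centre.
- blue_lever (a joint): Angle of the blue roller's arm, measured in the same way; it must stay up (below 0.15 rad).

How it is judged:
By the outcome, as a careful person would: the job done as asked, in the order asked, and still so for the second after the job is handed in, with the robot touching nothing.
It also fails if it takes over 29 s, if anything falls off the work surface, if the arm or the gripper's body presses on something with over 40 N, if the wrist force passes 120 N, or if a joint passes its speed limit or range.

## Working session

There is one attempt and no reset: what is moved stays moved. The work goes in short steps, Python scripts to look and compute and a tool call to move; the robot and the scene stay as the last step left them, time stands still between calls to the robot, and variables do not carry over. Pictures are saved under pics/ and viewed, and the job is handed in when it is done.

Besides the shell and the picture viewer there is one more tool, called by a JSON object that holds its "api" and its "payload", one argument or row to a line. step_arm: Moves the arm, as the interface text tells. Its arguments: {"type":"object","properties":{"commands":{"type":"array"},"fingers":{"type":"number"}},"required":["commands"]}

```bash
mkdir -p pics
cat > h.py <<'E'
import numpy as np,cv2
from bench import robot
def snap(n,f):
    p,d=robot.snapshot(n); cv2.imwrite(f'pics/{f}.png',p[:,:,::-1]); np.savez(f'pics/{f}.npz',p=p,d=d); return p,d
def pt(n,u,v,z):
    c=robot.camera_info(n); R=np.array(c['R']);t=np.array(c['t'])
    return R.T@(np.array([(u-c['cx'])/c['fx']*z,(v-c['cy'])/c['fy']*z,z])-t)
E
python3 - <<'E'
from h import *
o=robot.get_obs(); print(o)
for n in('top','side'):
    p,d=snap(n,n+'0'); hsv=cv2.cvtColor(p,cv2.COLOR_RGB2HSV)
    for nm,lo,hi in(('or',(5,150,90),(20,255,255)),('bl',(95,130,60),(125,255,255))):
        m=cv2.inRange(hsv,lo,hi); k,l,s,c=cv2.connectedComponentsWithStats(m)
        for i in range(1,k):
            if s[i,4]>25:
                z=np.median(d[l==i]); print(n,nm,s[i],c[i].round(1),z,pt(n,*c[i],z).round(4))
E
```

```text
{'time': 0.0, 'joint_positions': array([ 1.13889278e+00,  8.79876114e-02,  1.37226074e+00, -1.28132031e-05,
        1.68361113e+00, -1.03096647e-01]), 'qvel': array([-0.00043796,  0.00083239, -0.00013922, -0.00125446, -0.00053979,
        0.00302082]), 'joint_torque': array([-8.44038223e-04, -3.40204668e+01, -3.02415490e+01,  7.15673924e-02,
        3.34680732e-02, -1.52638754e-04]), 'tool_pos': array([0.17738224, 0.52004016, 0.21228307]), 'ee_rot': array([-1.57057571,  0.0022561 ,  1.24198824]), 'wrist_force': array([ 0.58012834, -0.30468576, -0.4233006 ]), 'wrist_torque': array([ 0.03113006, -0.01655874,  0.02711561]), 'width': 0.09439460805562981}
top or [593   0  40  34 445] [613.3  10.2] 1.3035713 [ 1.1981 -1.0491 -0.3477]
top or [440  38  33  43 150] [455.6  57.6] 0.8730922 [ 0.8751 -0.3474  0.0122]
top or [230  72   2  23  29] [230.5  83.2] 0.77816683 [0.8208 0.1355 0.0895]
top or [138  95  38  21 116] [157.1 105. ] 0.85175145 [0.8281 0.3106 0.0129]
top or [604 157  28  13  39] [617.5 162.7] 0.7748627 [ 0.5924 -0.6045  0.0573]
top or [454 177   8   8  27] [457.8 180.4] 0.76580
[... 2651 characters left out ...]
  64 1247] [ 77.5 117.3] 2.205299 [-0.629   1.6902 -0.3036]
side or [147  95  64  28 741] [179.7 108.4] 2.29113 [-0.0472  1.7043 -0.3029]
side or [544 118  20  14  74] [553.3 125. ] 2.29026 [ 2.2005  1.2626 -0.4259]
side or [438 121  59  14 316] [466.2 127.4] 2.7133057 [ 1.8963  1.7024 -0.6099]
side or [565 131  31  20 129] [580.7 141.2] 2.0968719 [ 2.1949  1.0293 -0.421 ]
side or [  0 133  24   6  71] [ 11.4 135.3] 2.2136173 [-1.0307  1.7051 -0.3881]
side or [  0 138  29  26 313] [ 10.3 147.7] 2.2514856 [-1.0711  1.704  -0.4656]
side or [ 557  138   83   70 1601] [603.  170.3] 1.9682193 [ 2.1876  0.8246 -0.4897]
side or [342 268  16  18 209] [349.2 276.4] 0.5708833 [ 0.5608 -0.2098  0.1215]
```

View pics/top0.png

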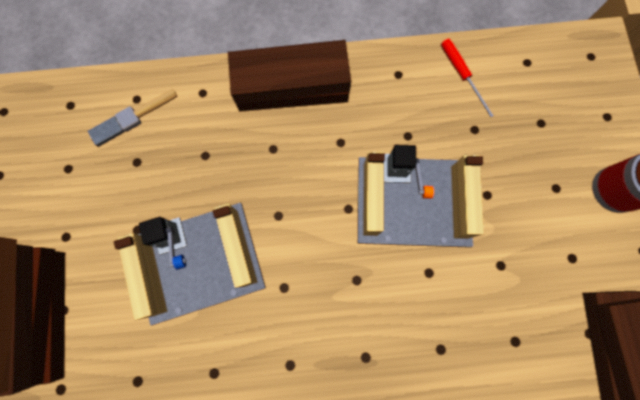

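View pics/side0.png

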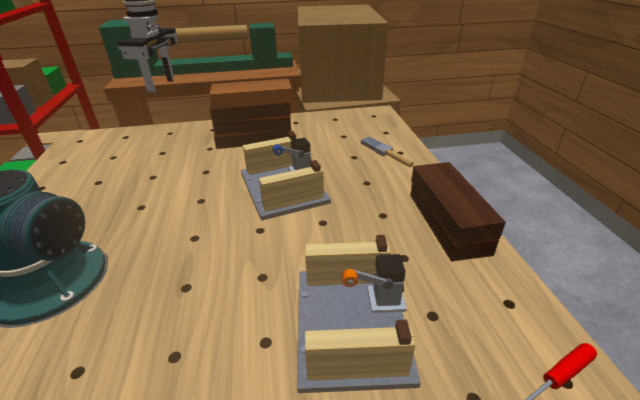

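Orange cradle is on the right (top view roller at 428,192; side view at 349,276). Blue is on the left (top 178,262).

Run:
```python
from h import *
def ray(n,u,v):
    a=pt(n,u,v,0.);b=pt(n,u,v,1.);return a,b-a
def onz(n,u,v,z):
    a,d=ray(n,u,v);return a+d*(z-a[2])/d[2]
P=[]
print(onz('top',428.1,191.6,.118),onz('side',349.2,276.4,.115))
A=[ray('top',428.1,191.6),ray('side',349.2,276.4)]
M=sum(np.eye(3)-np.outer(d,d)/(d@d) for a,d in A);b=sum((np.eye(3)-np.outer(d,d)/(d@d))@a for a,d in A)
print(np.linalg.solve(M,b), 'blue',onz('top',178,261.6,.118))
# switch block direction: plate edges
print('plate',onz('top',358,243,.015),onz('top',472,246,.015),onz('top',359,157,.015))
```

```text
[ 0.55995167 -0.20863113  0.118     ] [ 0.56232281 -0.20387453  0.115     ]
[ 0.56041905 -0.20820729  0.11966456] blue [0.48085367 0.23696565 0.118     ]
plate [ 0.49053951 -0.08441369  0.015     ] [ 0.46221497 -0.3086619   0.015     ] [ 0.66781283 -0.10769668  0.015     ]
```

{"api": "step_arm", "payload": {
  "commands": [
    {"xyz":[0.01,-0.02,0.02],"twist":[0,0,0]},
    {"xyz":[0.03,-0.05,0.02],"twist":[0,0,0]}
  ],
  "fingers": 255
}}

```text
time: 0.27
tool_pos: [0.2068, 0.4722, 0.2352]
ee_rot: [-1.57, -0.003, 1.246]
wrist_force: [1.1, -0.1, 1.6]
width: 0.0838
```

{"api": "step_arm", "payload": {
  "commands": [
    {"xyz":[0.007,-0.014,0],"twist":[0,0,0]},
    {"xyz":[0.021,-0.04,0],"twist":[0,0,1]},
    {"xyz":[0.036,-0.07,0],"twist":[0,0,2]},
    {"xyz":[0.052,-0.1,0],"twist":[0,0,3]},
    {"xyz":[0.067,-0.13,0],"twist":[0,0,4]},
    {"xyz":[0.083,-0.16,0],"twist":[0,0,5]},
    {"xyz":[0.098,-0.19,0],"twist":[0,0,6]},
    {"xyz":[0.114,-0.22,0],"twist":[0,0,7]},
    {"xyz":[0.129,-0.25,0],"twist":[0,0,8]},
    {"xyz":[0.145,-0.28,0],"twist":[0,0,9]},
    {"xyz":[0.16,-0.31,0],"twist":[0,0,10]},
    {"xyz":[0.175,-0.34,0],"twist":[0,0,11]}
  ]
}}

```text
time: 1.27
tool_pos: [0.3828, 0.1289, 0.2331]
ee_rot: [-1.57, -0.0, 1.435]
wrist_force: [0.9, 0.8, -0.6]
width: 0.0041
```

{"api": "step_arm", "payload": {
  "commands": [
    {"xyz":[0.016,-0.03,0],"twist":[0,0,0]},
    {"xyz":[0.032,-0.06,0],"twist":[0,0,0]},
    {"xyz":[0.047,-0.09,0],"twist":[0,0,0]},
    {"xyz":[0.063,-0.12,0],"twist":[0,0,0]},
    {"xyz":[0.078,-0.15,0],"twist":[0,0,0]},
    {"xyz":[0.094,-0.18,0],"twist":[0,0,0]},
    {"xyz":[0.109,-0.21,0],"twist":[0,0,0]},
    {"xyz":[0.125,-0.24,0],"twist":[0,0,0]},
    {"xyz":[0.14,-0.27,0],"twist":[0,0,0]},
    {"xyz":[0.156,-0.3,0],"twist":[0,0,0]},
    {"xyz":[0.168,-0.325,0],"twist":[0,0,0]},
    {"xyz":[0.175,-0.338,0],"twist":[0,0,0]}
  ]
}}

```text
time: 2.27
tool_pos: [0.558, -0.2105, 0.2318]
ee_rot: [-1.569, 0.0, 1.431]
wrist_force: [0.4, -0.3, -0.2]
width: 0.0002
```

{"api": "step_arm", "payload": {
  "commands": [
    {"xyz":[0,0,-0.02],"twist":[0,0,0]},
    {"xyz":[0,0,-0.04],"twist":[0,0,0]},
    {"xyz":[0,0,-0.06],"twist":[0,0,0]},
    {"xyz":[0,0,-0.075],"twist":[0,0,0]},
    {"xyz":[0,0,-0.08],"twist":[0,0,0]},
    {"xyz":[0,0,-0.08],"twist":[0,0,0]},
    {"xyz":[0,0,-0.08],"twist":[0,0,0]}
  ]
}}

```text
time: 2.85
tool_pos: [0.5577, -0.2074, 0.1537]
ee_rot: [-1.571, -0.0, 1.434]
wrist_force: [-0.4, -0.0, 0.9]
width: 0.0002
```

Run:
```python
from h import *
for n in('top','side'):
    snap(n,n+'1')
o=robot.get_obs();print(o['tool_pos'],o['ee_rot'],o['width'],o['wrist_force'],o['time'])
a=cv2.imread('pics/top1.png')[100:300,330:530];b=cv2.imread('pics/side1.png')[150:350,250:450]
cv2.imwrite('pics/c1.png',np.hstack([cv2.resize(a,(400,400)),cv2.resize(b,(400,400))]))
```

```text
[ 0.55833796 -0.20771832  0.15508725] [-1.57328606e+00  7.04693761e-04  1.43413615e+00] 0.00017529675160099961 [-0.42550042  0.65274349  0.17249723] 2.95
```

View pics/c1.png

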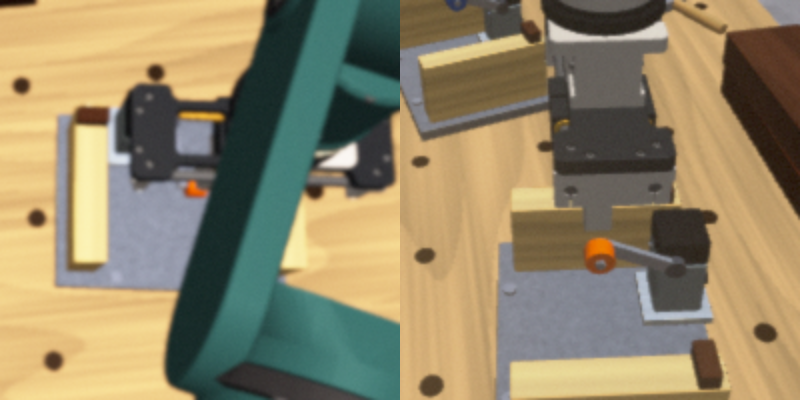

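The fingertips sit right above the orange roller (crop 600,225 over roller 600,255), about 20 mm clear. Next: press.

{"api": "step_arm", "payload": {
  "commands": [
    {"xyz":[0,0,-0.01],"twist":[0,0,0]},
    {"xyz":[0,0,-0.018],"twist":[0,0,0]},
    {"xyz":[0,0,-0.024],"twist":[0,0,0]},
    {"xyz":[-0.001,0,-0.03],"twist":[0,0,0]},
    {"xyz":[-0.001,0,-0.035],"twist":[0,0,0]},
    {"xyz":[-0.002,0,-0.04],"twist":[0,0,0]},
    {"xyz":[-0.003,0,-0.045],"twist":[0,0,0]},
    {"xyz":[-0.003,0,-0.05],"twist":[0,0,0]},
    {"xyz":[-0.003,0,-0.055],"twist":[0,0,0]},
    {"xyz":[-0.003,0,-0.057],"twist":[0,0,0]},
    {"xyz":[-0.003,0,-0.057],"twist":[0,0,0]},
    {"xyz":[-0.003,0,-0.057],"twist":[0,0,0]}
  ]
}}

```text
time: 3.95
tool_pos: [0.5544, -0.2075, 0.0966]
ee_rot: [-1.57, -0.0, 1.434]
wrist_force: [-4.6, 0.5, 5.5]
width: 0.0002
```

Run:
```python
from h import *
p,d=snap('side','side2')
o=robot.get_obs();print(o['tool_pos'],o['wrist_force'],o['time'])
cv2.imwrite('pics/c2.png',cv2.resize(p[150:350,250:450,::-1],(500,500)))
```

```text
[ 0.55450208 -0.20750154  0.09678324] [-4.56684634  0.38902156  4.55542206] 4.0
```

View pics/c2.png

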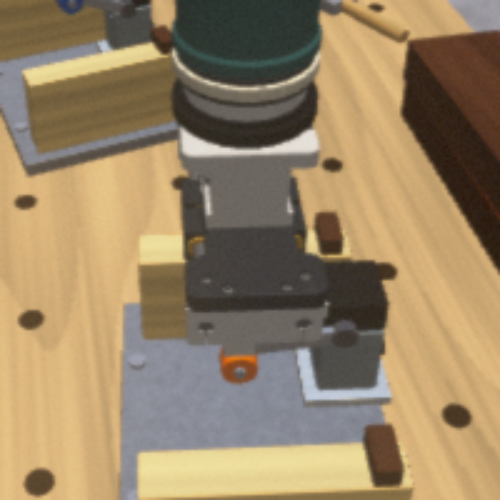

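Run:
```python
from h import *
for f in('side0','side2'):
    q=np.load(f'pics/{f}.npz');h=cv2.cvtColor(q['p'],cv2.COLOR_RGB2HSV)
    m=cv2.inRange(h,(5,150,90),(20,255,255));m[:200]=0
    k,l,s,c=cv2.connectedComponentsWithStats(m);i=1+s[1:,4].argmax()
    a=pt('side',*c[i],0.);b=pt('side',*c[i],1.)-a
    print(s[i],c[i],a+b*(-.209-a[1])/b[1])
```

```text
[342 268  16  18 209] [349.19138756 276.4354067 ] [ 0.56097257 -0.209       0.12059921]
[450 200  34  26 265] [468.68679245 211.92830189] [ 0.73495002 -0.209       0.21956432]
```

Run:
```python
from h import *
q=np.load('pics/side2.npz');h=cv2.cvtColor(q['p'],cv2.COLOR_RGB2HSV)
m=cv2.inRange(h,(5,150,90),(20,255,255));m[:280]=0;m[:,:320]=0;m[:,370:]=0
k,l,s,c=cv2.connectedComponentsWithStats(m);i=1+s[1:,4].argmax()
print(s[i],c[i])
for v in(c[i][1],s[i][1]+s[i][3]-9):
    a=pt('side',c[i][0],v,0.);b=pt('side',c[i][0],v,1.)-a
    print(a+b*(-.209-a[1])/b[1])
```

```text
[338 292  15  11 104] [345.27884615 295.84615385]
[ 0.55566931 -0.209       0.07726339]
[ 0.55558509 -0.209       0.08166998]
```

The roller is about 38 mm lower and 5 mm nearer the robot, as expected: past the click at 24 mm and short of the stop at 51 mm. Next: release straight up.

{"api": "step_arm", "payload": {
  "commands": [
    {"xyz":[0,0,-0.0],"twist":[0,0,0]},
    {"xyz":[0,0,0.006],"twist":[0,0,0]},
    {"xyz":[0.001,0,0.014],"twist":[0,0,0]},
    {"xyz":[0.002,0,0.022],"twist":[0,0,0]},
    {"xyz":[0.003,0,0.03],"twist":[0,0,0]},
    {"xyz":[0.003,0,0.038],"twist":[0,0,0]},
    {"xyz":[0.003,0,0.05],"twist":[0,0,0]},
    {"xyz":[0.003,0,0.07],"twist":[0,0,0]},
    {"xyz":[0.003,0,0.09],"twist":[0,0,0]},
    {"xyz":[0.003,0,0.11],"twist":[0,0,0]},
    {"xyz":[0.003,0,0.12],"twist":[0,0,0]},
    {"xyz":[0.003,0,0.12],"twist":[0,0,0]}
  ]
}}

```text
time: 5.0
tool_pos: [0.5586, -0.2079, 0.2199]
ee_rot: [-1.576, 0.001, 1.434]
wrist_force: [0.7, -0.7, 0.7]
width: 0.0004
```

{"api": "step_arm", "payload": {
  "commands": [
    {"xyz":[0,0,0],"twist":[0,0,0]},
    {"xyz":[0,0,0],"twist":[0,0,0]},
    {"xyz":[0,0,0],"twist":[0,0,0]},
    {"xyz":[0,0,0],"twist":[0,0,0]}
  ]
}}

```text
time: 5.33
tool_pos: [0.557, -0.2071, 0.2147]
ee_rot: [-1.568, -0.001, 1.434]
wrist_force: [-0.9, -0.2, -0.4]
width: 0.0004
```

Run:
```python
from h import *
p,d=snap('side','side3')
o=robot.get_obs();print(o['tool_pos'],o['wrist_force'],np.abs(o['qvel']).max(),o['time'])
h=cv2.cvtColor(p,cv2.COLOR_RGB2HSV)
m=cv2.inRange(h,(5,150,90),(20,255,255));m[:250]=0;m[:,:320]=0;m[:,370:]=0
k,l,s,c=cv2.connectedComponentsWithStats(m);print(s[1:],c[1:])
cv2.imwrite('pics/c3.png',p[:,:,::-1])
```

```text
[ 0.55710871 -0.20722617  0.21505652] [-0.14119728  0.08630884 -0.49445349] 0.009216053218402175 5.3833
[[341 269  17  18 210]] [[349.13809524 276.52857143]]
```

View pics/c3.png

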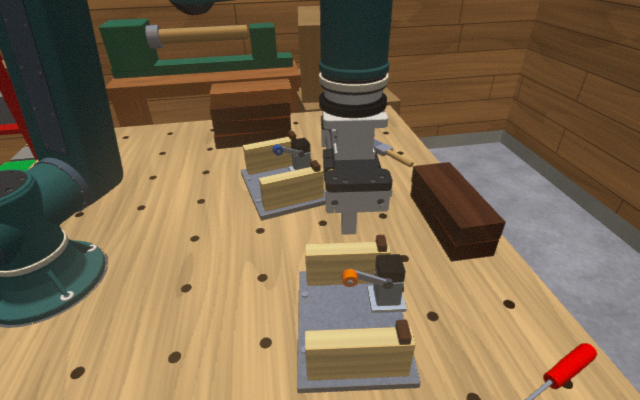

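The orange roller is back at (349.1, 276.5), against (349.2, 276.4) at rest. The blue roller at (278, 150) is unchanged, and the gripper is clear of everything.

```bash
python3 -c "
from bench import robot
print(robot.close_job())"
```

```text
the job is handed in; nothing more can be done
None
```

I pressed the orange roller (right-hand cradle) from above with the closed fingertips, let it spring back, and handed the job in at about 5.4 s.

- **Press:** the roller went about 38 mm down, past the click at 24 mm and short of the stop at 51 mm. The wrist read about 5 N upward with the roller held down. I judged the click from how far the roller travelled, because nothing reports it directly.
- **Release:** the orange roller came back to within 0.1 px of its rest position in the side view.
- **Blue roller:** it was never approached and looks unchanged in the side view.
- **Clearance:** the gripper ended about 80 mm above the roller, with under 1 N on the wrist.

One reading I did not trace: the wrist also showed about 4.6 N sideways, towards the robot, while pressing. This fits friction as the roller swings towards the robot, and it disappeared on release.

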